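# Burnish the foil round a wavy glass edge

## Task

Take the burnishing stick out of its wooden block and rub down the copper foil along the wavy front edge of the blue glass with the stick's round nose: touch it gently at the end beside the brass stop and slide slowly (10 seconds or more) round every curve to the far end, never leaving the edge on the way and keeping a light, steady push on it of 4 to 8 newtons, as a knock or a hard shove cracks the glass. Then stand the stick back in its hole, down to the shoulder, with the glass still lying in its rest and everything else left alone.

Things in the scene. Friction and masses are not known exactly. Their poses are not given: they have to be found in the camera images.
- stick_mid (a point): burnishing stick standing upright in its hole, 91 mm long, 45 g: beech handle 16 x 16 mm, 65 mm tall, brass ring at its foot; below it the nose. It rests on the shoulder under the handle. This point is on the axis half-way up, 45.5 mm above the tip, 19.5 mm above the shoulder; z up the stick, x, y square to its flats. Grip hard (80 N or more) some 30 mm above the shoulder, or it swivels
- nose (a point): the stick's nose: slippery white nylon, round, 10 mm in diameter, 26 mm long, ball end. This point is on its axis 9 mm above the tip, 17 mm below the shoulder
- hole (a point): mouth of the stick's hole, 13.5 mm in diameter, through a walnut block 50 x 140 mm, 36 mm high, fixed to the table; z up, y along the block. The hole is 45 mm from the block's middle towards its -y end; 90 mm away at the other end stands a red brush, 56 mm tall above the block
- rest: foiling rest fixed to the table: plywood board 160 x 240 x 12 mm, on it a cork-faced riser (top 42 mm above the table; the wavy edge overhangs it by 11 mm or more), at the riser's back an aluminium fence with its face at x = 45 mm, and two 8 mm high end stops, brass at -y, black at +y, with 1 mm of play beside the glass. Origin under the board's centre, x towards the fence, y along it
- glass: blue glass, 3.4 mm thick, 179 x 75 mm, 110 g, edged with copper foil, loose on the riser (underside 42 mm above the table), 1 to 3 mm short of the fence until pushed home. Origin: underside, middle of the straight back edge; x to the fence, y along it. The wavy front edge (-x) overhangs the riser: drawn as three tangent arcs, swell, hollow, heel, from y = -89.5 (brass stop) to 89.5 mm, but cut by hand, up to 2 mm off that line either way
- swell_centre (a point): centre of the swell, the outward arc of radius 55 mm, at (-20.0, -50.6) mm in the glass's frame, half-way up its thickness. The swell runs from the edge's start (-58.9, -89.5) to (-62.1, -15.2)
- hollow_centre (a point): centre of the hollow, the inward arc of radius 45 mm, in front of the glass at (-96.6, 13.7) mm in its frame. The hollow runs from the swell to (-59.7, 39.5)
- heel_centre (a point): centre of the heel, the outward arc of radius 60 mm, at (-10.6, 73.9) mm in the glass's frame. The heel runs from the hollow to the edge's end (-68.5, 89.5). Drawn and true edge differ, so keep contact by the force felt
- brass_stop (a point): middle of the top of the brass end stop, at the end where the rubbing starts (-y of the rest)
- foil_roll: bystander: roll of copper foil lying flat, 68 mm across, 7 mm high; origin under its centre
- sun_disc: bystander: amber glass disc with foiled edge, 72 mm across, 3.4 mm thick; origin under its centre
- green_pane: bystander: green glass rectangle with foiled edge, 55 x 90 x 3.4 mm; origin under its centre
- flux: bystander: small white bottle with black cap, 40 mm across, 75 mm high; origin under its centre
- pliers: bystander: pliers with blue handles lying flat, about 135 mm long, 13 mm high; origin near the middle
- marker: bystander: white felt pen with black cap lying flat, 113 mm long; origin under its middle
Not all that is in view belongs to the job. Of the things shaped like the part that bears hole, the wooden one is meant. Of the things that look like the part that bears stick_mid, the smaller one is meant.

How it is judged:
By the outcome, as a careful person would: the job done as asked, in the order asked, and still so for the second after the job is handed in, with the robot touching nothing.
It also fails if it takes over 72 s, if anything falls off the work surface, if the arm or the gripper's body presses on something with over 40 N, if the wrist force passes 120 N, or if a joint passes its speed limit or range.

## Robot

A 6-joint arm with a two-finger parallel gripper is mounted at the origin on the work surface. World frame = base frame: x ahead of the robot, y to its left, z up, the work surface at z = 0. Lengths are in m, angles in rad, forces in N, time in s.
With the tool pointing down it reaches from about 0.3 to 0.825 m from the base axis. Payload 5.4 kg.
Tool frame: the origin (TCP) lies at the very end of the fingers, on their centre line; the grasp point (between the pads) lies 19 mm behind it; z points along the fingers, y is the line along which they close (so a half turn about z gives the same grasp; the last joint's range is limited). The gripper opens to 92 mm and grips with 3 to 60 N. Pads are 20 mm wide; open, the fingers measure 128 mm over their backs; the gripper's body (75 mm by 189 mm) begins 69 mm behind the grasp point.
Start: joints at [1.089, 0.158, 1.597, -0, 1.386, -0.21], TCP at [0.154, 0.554, 0.215] pointing down, gripper open.
Joint ranges: [-2.91, 2.91], [-0.94, 2.29], [0.18, 2.7], [-1.29, 4.43], [0.17, 2.64], [-3, 3]. Speed limits (rad/s): [2.57, 2.57, 3.14, 3.14, 3.14, 3.14].

## Interface

Orientations are given as a rotation vector (axis times angle).
In Python, from workcell import bot gives the robot as it stands. Calls block until the motion is done:
- bot.goto(position, orientation): joint-space move of the TCP to a pose.
- bot.line_to(position, rot=None, max_speed=0.15): straight line of the TCP; rot=None keeps the orientation; max_speed is the mean speed in m/s.
- bot.set_joints(angles): joint-space move.
- bot.set_gripper(opening, newtons=None): opening from 0.0 (shut) to 1.0 (fully open); newtons is the grip in N (None keeps the last); returns when the fingers have stopped.
- bot.hold(seconds).
- bot.inverse_kinematics(position, orientation): joint angles nearest the present ones, or None.
- bot.read_camera(name): name is "scene" or "top" or "wrist"; returns a dict with "pixels" (384x512x3 uint8, blue, green, red), "fx", "fy", "cx", "cy" (pixels), "R" (3x3) and "t" (3): a world point X has camera coordinates R X + t. Camera axes: x right, y down, z forward; pixel columns grow to the right and rows downward; lengths in m; the calibration is good to about 2 mm. A picture is of the moment at which its call begins. There is no depth.
A pose or a line that the arm cannot do raises bot.MotionError and nothing moves.
- bot.job_done(): hands the job in; it is judged then, once.
Readings, each from a call of its own:
- bot.current_clock(): time.
- bot.current_joints(): joint angles.
- bot.current_joint_vel(): joint speeds.
- bot.current_effort(): joint torques, N m.
- bot.current_ee_pos(): TCP position.
- bot.current_tool_rot(): TCP orientation.
- bot.current_contact_force(): force on the tool from outside, world axes, zero at the start.
- bot.current_ft_torque(): the same for the moment, N m.
- bot.current_opening(): opening from 0.0 (shut) to 1.0 (fully open).
- bot.current_grip_force(): force on a finger pad.
Only numpy, scipy, OpenCV 4.12 (cv2) and the standard library are available. Lean on these libraries where they do the work, as an engineer would, in place of code of your own. Each camera call takes 0.05 s, during which the arm holds its last target. There are 200 camera calls.

## Working session

There is one attempt and no reset: what is moved stays moved. The work goes in short steps, each a Python script; the robot and the scene stay as the last script left them, time stands still between calls to the robot, and variables do not carry over. Pictures are saved under pics/ and viewed, at most 10 in all, crops included, and the job is handed in when it is done.

```bash
ls; mkdir -p pics; python3 - <<'E'
from workcell import bot
import cv2,numpy as np
for n in ("scene","top"):
    c=bot.read_camera(n); cv2.imwrite(f"pics/{n}0.png",cv2.resize(c["pixels"],(800,600),interpolation=cv2.INTER_CUBIC))
    print(n,c["fx"],c["fy"],c["cx"],c["cy"],np.round(c["R"],3).tolist(),np.round(c["t"],3))
print(bot.current_clock(),bot.current_tool_rot(),bot.current_contact_force(),bot.current_opening())
E
```

```text
pics
scene 466.1284974974536 466.1284974974536 259.40825503503976 192.98842565878118 [[-0.785, 0.619, 0.012], [0.482, 0.623, -0.617], [-0.389, -0.479, -0.787]] [ 0.463 -0.173  1.415]
top 411.703437789029 411.703437789029 245.87356199384593 189.42629577898074 [[-0.029, -1.0, -0.006], [-0.996, 0.029, -0.089], [0.089, 0.003, -0.996]] [-0.046  0.51   1.082]
0.1 [-4.25587509e-01 -3.11210255e+00  2.47461127e-03] [ 0.68509829  0.3489193  -0.57872247] 1.000471989614551
```

View pics/top0.png

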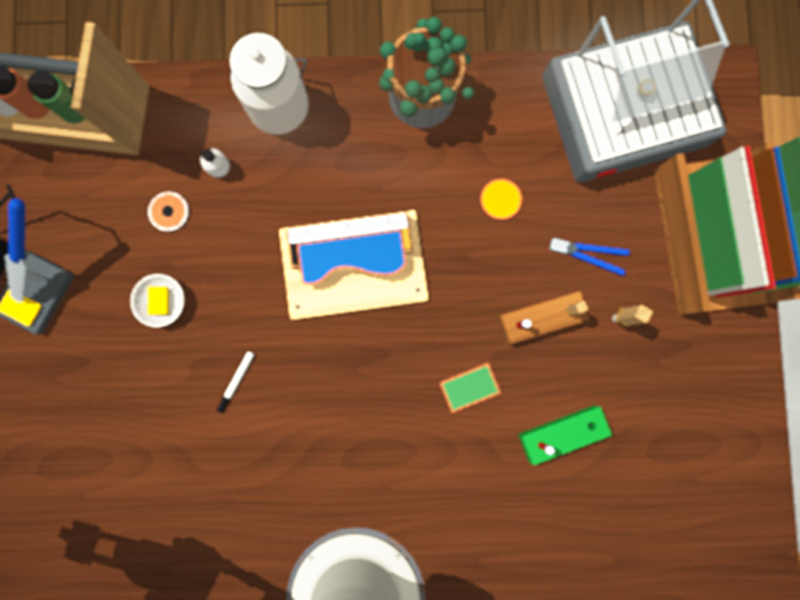

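View pics/scene0.png

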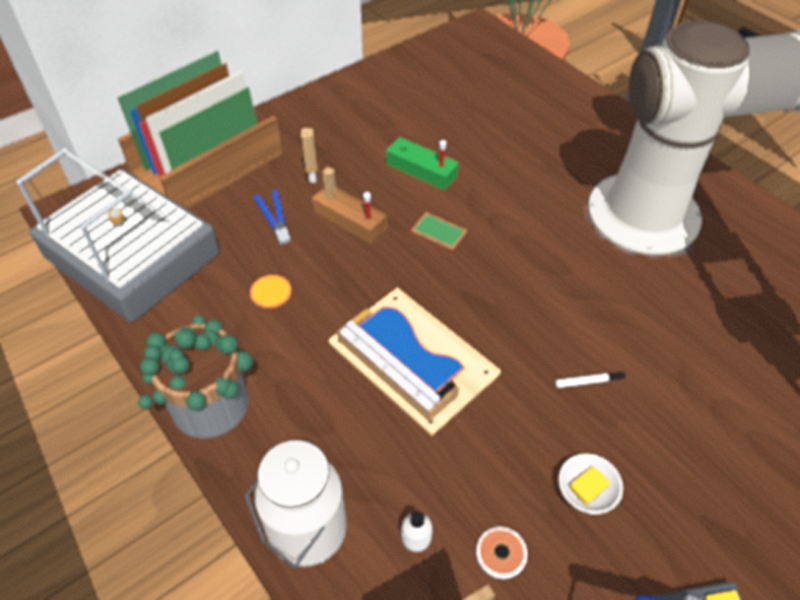

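Top view (800 px image): wooden block about (545,318), with the small stick at (578,308) and the brush at (525,323). The rest is at (353,265), with its brass stop at (406,240). 

Candidates for the stick: the small one in the wooden block at (578,308), or the larger loose one at (633,316). For the block: the wooden one at (545,318), or the green one at (566,435). I choose the small stick in the wooden block and will check it with the wrist camera.

```bash
cat > h.py <<'E'
from workcell import bot
import cv2,numpy as np
from scipy.spatial.transform import Rotation as Ro
def bp(c,uv,z):
    "pixel(s) -> world on plane z"
    uv=np.atleast_2d(uv).astype(float); R=np.array(c["R"]);t=np.array(c["t"])
    d=np.c_[(uv[:,0]-c["cx"])/c["fx"],(uv[:,1]-c["cy"])/c["fy"],np.ones(len(uv))]@R
    o=-R.T@t
    return o+d*((z-o[2])/d[:,2])[:,None]
def pj(c,X):
    p=np.atleast_2d(X)@np.array(c["R"]).T+np.array(c["t"])
    return np.c_[p[:,0]/p[:,2]*c["fx"]+c["cx"],p[:,1]/p[:,2]*c["fy"]+c["cy"]]
def down(yaw):
    "tool down, closing axis (tool y) at world angle yaw"
    y=np.array([np.cos(yaw),np.sin(yaw),0]);z=np.array([0,0,-1.])
    return Ro.from_matrix(np.c_[np.cross(y,z),y,z]).as_rotvec()
E
python3 - <<'E'
from h import *
np.set_printoptions(precision=4,suppress=True)
c=bot.read_camera("top");s=1/1.5625
print("block corners",bp(c,np.array([[500,318],[583,292],[592,318],[510,344]])*s,.036))
print("stick top",bp(c,np.array([[578,307]])*s,.101),"big",bp(c,np.array([[615,318]])*s,.0))
print("board",bp(c,np.array([[279,228],[416,210],[428,299],[290,319]])*s,.012))
for y in (0,):
  w=bot.read_camera("wrist"); R=np.array(w["R"]);print("wrist cam pos",-R.T@w["t"],"axis",R[2],"xaxis",R[0],w["fx"],bot.current_ee_pos())
E
```

```text
block corners [[ 0.4638 -0.2558  0.036 ]
 [ 0.5038 -0.3981  0.036 ]
 [ 0.4593 -0.4108  0.036 ]
 [ 0.4196 -0.2706  0.036 ]]
stick top [[ 0.4745 -0.3689  0.101 ]] big [[ 0.4598 -0.4623  0.    ]]
board [[ 0.6339  0.1195  0.012 ]
 [ 0.6588 -0.1214  0.012 ]
 [ 0.5016 -0.137   0.012 ]
 [ 0.4739  0.1027  0.012 ]]
wrist cam pos [0.0873 0.5726 0.3832] axis [ 0.2393 -0.0672 -0.9686] xaxis [ 0.2686  0.9632 -0.0004] 267.6523698756141 [0.1542 0.5535 0.214 ]
```

```bash
python3 - <<'E'
from h import *
np.set_printoptions(precision=4,suppress=True)
bot.goto([0.44,0.0,0.27],down(.12))
c=bot.read_camera("wrist");cv2.imwrite("pics/w_rest.png",cv2.resize(c["pixels"],(800,600),interpolation=cv2.INTER_CUBIC)); np.save("w_rest.npy",c,allow_pickle=True)
bot.goto([0.472,-0.365,0.24],down(.275))
c=bot.read_camera("wrist");cv2.imwrite("pics/w_stick.png",cv2.resize(c["pixels"],(800,600),interpolation=cv2.INTER_CUBIC)); np.save("w_stick.npy",c,allow_pickle=True)
print(bot.current_clock(),bot.current_joints(),bot.current_contact_force())
E
```

```text
3.9083 [-0.8586  0.1967  1.5023  0.0003  1.4421 -1.1352] [-0.3518 -0.6969  0.289 ]
```

View pics/w_rest.png

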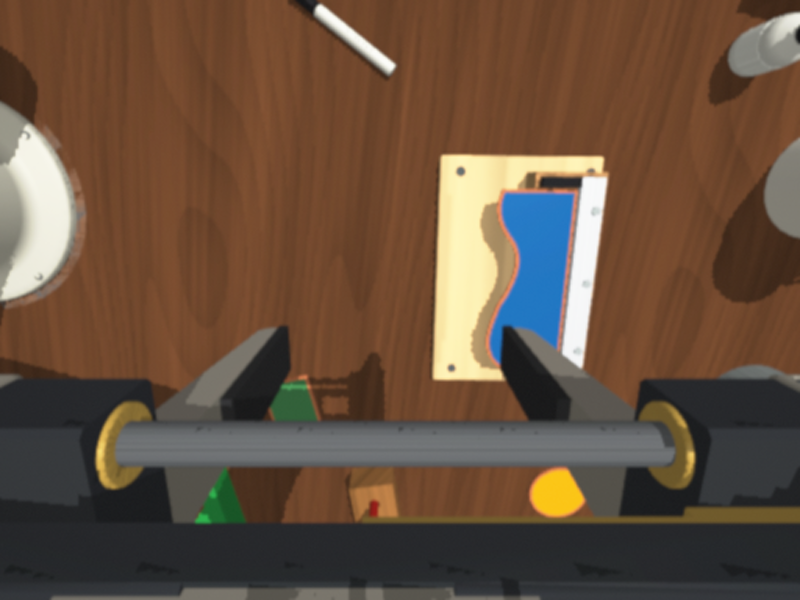

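View pics/w_stick.png

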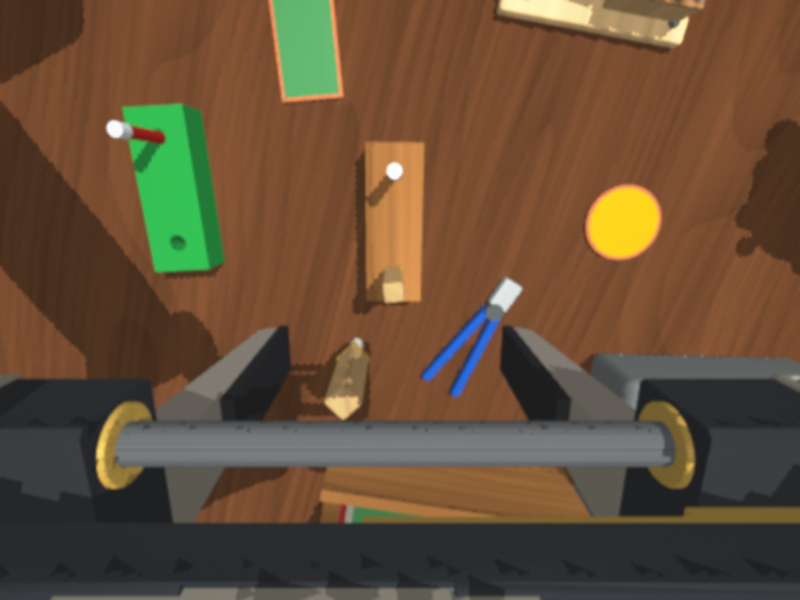

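```bash
python3 - <<'E'
from h import *
np.set_printoptions(precision=4,suppress=True)
c=np.load("w_stick.npy",allow_pickle=True).item();s=1/1.5625
b=bp(c,np.array([[365,143],[424,143],[421,302],[365,301]])*s,.036);print("block",b,b.mean(0))
m=b[[2,3]].mean(0)-b[[0,1]].mean(0);y=-m/np.linalg.norm(m);print("len",np.linalg.norm(m),"yaw",np.arctan2(-y[0],y[1]),"hole",b.mean(0)-.045*y)
t=bp(c,np.array([[394,294]])*s,.101)[0];print("stick top",t,"foot",bp(c,np.array([[393,268]])*s,.036))
p=[t[0],t[1],.135]
bot.line_to(p)
c=bot.read_camera("wrist");np.save("w_close.npy",c,allow_pickle=True)
u=pj(c,[t[0],t[1],.101])[0].astype(int);print(u,bot.current_ee_pos())
x0,y0=u[0]-64,u[1]-64
cv2.imwrite("pics/close.png",cv2.resize(c["pixels"][y0:y0+110,x0:x0+128],None,fx=5,fy=5,interpolation=cv2.INTER_CUBIC));print(x0,y0)
E
```

```text
block [[ 0.4211 -0.2726  0.036 ]
 [ 0.4691 -0.2589  0.036 ]
 [ 0.5069 -0.3938  0.036 ]
 [ 0.4566 -0.407   0.036 ]] [ 0.4634 -0.3331  0.036 ]
len 0.1395523728740883 yaw 0.26589296303448734 hole [ 0.4753 -0.3765  0.036 ]
stick top [ 0.476  -0.3764  0.101 ] foot [[ 0.4732 -0.3699  0.036 ]]
[251 205] [ 0.4767 -0.377   0.1365]
187 141
```

View pics/close.png

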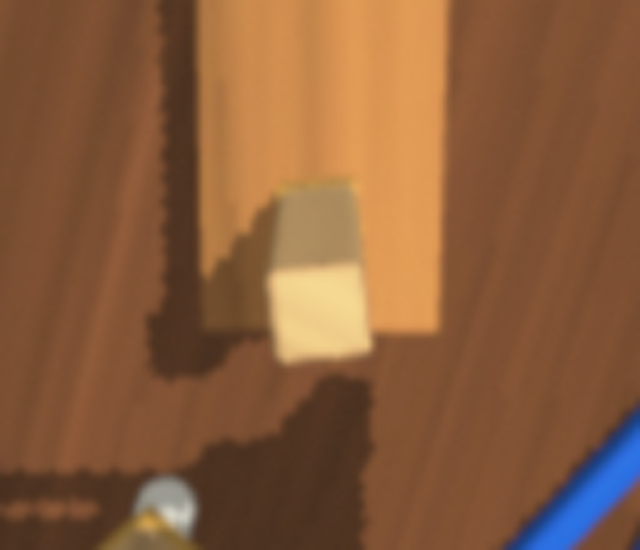

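The crop shows the small square beech stick (top face centre about (320,311) in the crop) in the wooden block. It is turned about 6° relative to the block. The big stick's nose is at (165,500), well clear.

```bash
python3 - <<'E'
from h import *
np.set_printoptions(precision=4,suppress=True)
c=np.load("w_close.npy",allow_pickle=True).item()
q=bp(c,np.array([[268,270],[359,262],[372,351],[281,362]])/5+[187,141]-.4,.101)
print(q,q.mean(0),[np.linalg.norm(q[i]-q[i-1]) for i in range(4)])
a=q[1]-q[0]+q[2]-q[3];b=q[0]-q[3]+q[1]-q[2]
print("yaws",np.arctan2(a[1],a[0]),np.arctan2(-b[0],b[1]))
f=bp(c,np.array([[275,188],[356,180]])/5+[187,141]-.4,.036);print("foot edge",f,f.mean(0))
# glass edge from rest view: copper-bordered blue mask at z=.0454
c=np.load("w_rest.npy",allow_pickle=True).item();s=1/1.5625
print("board",bp(c,np.array([[441,154],[604,156],[434,380]])*s,.012))
print("glass far corners",bp(c,np.array([[501,189],[578,192]])*s,.0454))
E
```

```text
[[ 0.4647 -0.3702  0.101 ]
 [ 0.4783 -0.365   0.101 ]
 [ 0.4845 -0.3788  0.101 ]
 [ 0.4708 -0.3846  0.101 ]] [ 0.4746 -0.3746  0.101 ] [np.float64(0.015658141531739115), np.float64(0.014536226602186699), np.float64(0.015137026345309093), np.float64(0.014852075308698089)]
yaws 0.38398515969025565 0.4089053077054803
foot edge [[ 0.4638 -0.3721  0.036 ]
 [ 0.4795 -0.3659  0.036 ]] [ 0.4717 -0.369   0.036 ]
board [[ 0.4736  0.1019  0.012 ]
 [ 0.6317  0.1193  0.012 ]
 [ 0.5014 -0.137   0.012 ]]
glass far corners [[0.5294 0.0758 0.0454]
 [0.6001 0.0817 0.0454]]
```

```bash
python3 - <<'E'
from h import *
np.set_printoptions(precision=4,suppress=True)
P=np.array([.4747,-.3756,.047]);r=down(.395)
bot.goto(P+[0,0,.075],r); bot.line_to(P,r,max_speed=.06)
print(bot.current_ee_pos(),bot.current_contact_force())
bot.set_gripper(.25,20);print(bot.current_contact_force(),bot.current_opening())
try: bot.set_gripper(0,80)
except Exception as e: print(e); bot.set_gripper(0,60)
print("grip",bot.current_grip_force(),bot.current_opening(),bot.current_contact_force(),bot.current_ft_torque(),bot.current_ee_pos())
f0=bot.current_contact_force()
bot.line_to(P+[0,0,.01],max_speed=.03);print(bot.current_contact_force(),bot.current_ee_pos())
bot.line_to(P+[0,0,.06],max_speed=.06);print(bot.current_contact_force(),bot.current_ft_torque(),bot.current_ee_pos(),bot.current_clock())
c=bot.read_camera("wrist");np.save("w_held.npy",c,allow_pickle=True)
cv2.imwrite("pics/held.png",cv2.resize(c["pixels"][150:384,120:400],None,fx=2.5,fy=2.5))
E
```

```text
[ 0.475  -0.3759  0.0475] [0.3977 0.518  0.1055]
[-0.0058 -0.6803 -0.0796] 0.2475779356119826
grip 60.00002324581146 0.16925487590149943 [ 0.3359 -0.275   0.6986] [-0.0981  0.0478  0.0486] [ 0.4747 -0.3756  0.047 ]
[-0.9232 -0.526  -0.4289] [ 0.4748 -0.3757  0.0573]
[ 0.5184  1.2914 -0.755 ] [-0.0665 -0.0152  0.0072] [ 0.4744 -0.3753  0.1065] 9.3
```

View pics/held.png

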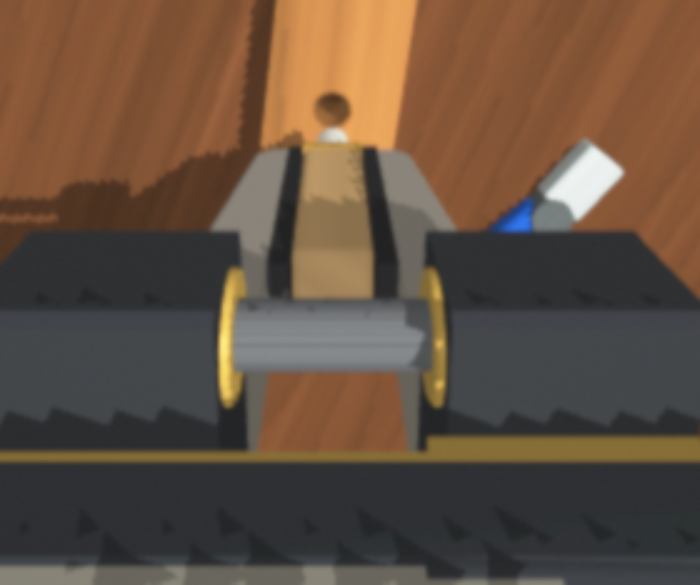

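```bash
cat >> h.py <<'E'
# drawn edge in glass frame: point and outward normal by arc length (m)
_a=[]
def _arc(c,r,p,q,sg,n=600):
    c=np.array(c);a=[np.arctan2(*(np.array(v)-c)[::-1]) for v in (p,q)]
    d=(a[1]-a[0]+np.pi)%(2*np.pi)-np.pi
    t=a[0]+d*np.linspace(0,1,n);u=np.c_[np.cos(t),np.sin(t)]
    return np.c_[c+r*u,sg*u]
_E=np.vstack([_arc((-20,-50.6),55,(-58.9,-89.5),(-62.1,-15.2),1),_arc((-96.6,13.7),45,(-62.1,-15.2),(-59.7,39.5),-1),_arc((-10.6,73.9),60,(-59.7,39.5),(-68.5,89.5),1)])
_s=np.r_[0,np.cumsum(np.linalg.norm(np.diff(_E[:,:2],axis=0),axis=1))]/1e3
L=_s[-1]
REST=np.array([.5667,-.009]);TH=.114
Rg=np.array([[np.cos(TH),-np.sin(TH)],[np.sin(TH),np.cos(TH)]])
def path(s):
    "world nose-centre (glass home) on drawn edge, outward normal"
    e=np.array([np.interp(s,_s,_E[:,i]) for i in range(4)]); n=e[2:]/np.linalg.norm(e[2:])
    p=e[:2]/1e3+[.045,0]+.005*n
    return REST+Rg@p, Rg@n
def pose(s,d,z=.0717):
    p,n=path(s);p=p+d*n
    return [p[0],p[1],z],down(np.arctan2(-n[1],-n[0]))
def fh(k=8): return np.mean([bot.current_contact_force() for _ in range(k)],axis=0)
E
python3 - <<'E'
from h import *
np.set_printoptions(precision=4,suppress=True)
print(L,[path(s) for s in (0,.1,L)])
P,r=pose(.002,.015)
p0=bot.current_ee_pos()
bot.line_to([p0[0],p0[1],.17],max_speed=.12)
bot.goto([P[0],P[1],.13],r); bot.line_to(P,r,max_speed=.08); print(bot.current_ee_pos(),P,bot.current_joints(),bot.current_clock())
c0=bot.current_clock();F=np.array([bot.current_contact_force() for _ in range(10)]);print(bot.current_clock()-c0,F.mean(0),F.std(0))
for st in (.0005,.001):
    for k in range(4):
        c0=bot.current_clock();P[2]+=st*(1 if k%2==0 else -1);bot.line_to(P,r,max_speed=.015);print(st,bot.current_clock()-c0,bot.current_ee_pos()-P,fh(),np.abs(bot.current_joint_vel()).max())
c=bot.read_camera("wrist");cv2.imwrite("pics/pre.png",cv2.resize(c["pixels"][60:300,100:420],None,fx=2.5,fy=2.5,interpolation=cv2.INTER_CUBIC))
E
```

```text
0.19298015192611978 [(array([ 0.56  , -0.1034]), array([-0.6221, -0.783 ])), (array([ 0.5533, -0.0083]), array([-0.9846,  0.1749])), (array([0.5282, 0.078 ]), array([-0.9889,  0.1486]))]
[ 0.549  -0.1136  0.0721] [np.float64(0.5485335552231017), np.float64(-0.11341411571458213), 0.0717] [-0.4196  0.2745  1.7605 -0.      1.1057 -1.2827] 11.9667
0.0 [ 0.3913 -0.6516 -0.9677] [0. 0. 0.]
0.0005 0.25 [ 0.0004 -0.0002  0.0006] [ 0.684  -0.4842 -0.6866] 0.0026858052414156348
0.0005 0.25 [-0.  0.  0.] [-0.4058  0.1208  0.0998] 0.0014295842810543883
0.0005 0.25 [ 0. -0.  0.] [ 0.6756  0.5233 -0.5683] 0.002058145295701348
0.0005 0.25 [-0.      0.     -0.0001] [-0.0088  0.7372 -0.0422] 0.001065912054503388
0.001 0.25 [ 0.0001 -0.      0.0001] [-0.2518 -0.9278 -1.5421] 0.0025620290463742646
0.001 0.25 [-0.0001  0.     -0.0001] [ 1.0407  0.0945 -0.4573] 0.0020315866192061943
0.001 0.25 [ 0.0001 -0.      0.0001] [ 0.5145  0.6124 -0.5963] 0.0023543738613744634
0.001 0.25 [-0.0001  0.     -0.0001] [-0.2665  0.1079 -1.1144] 0.00213014340437738
```

View pics/pre.png

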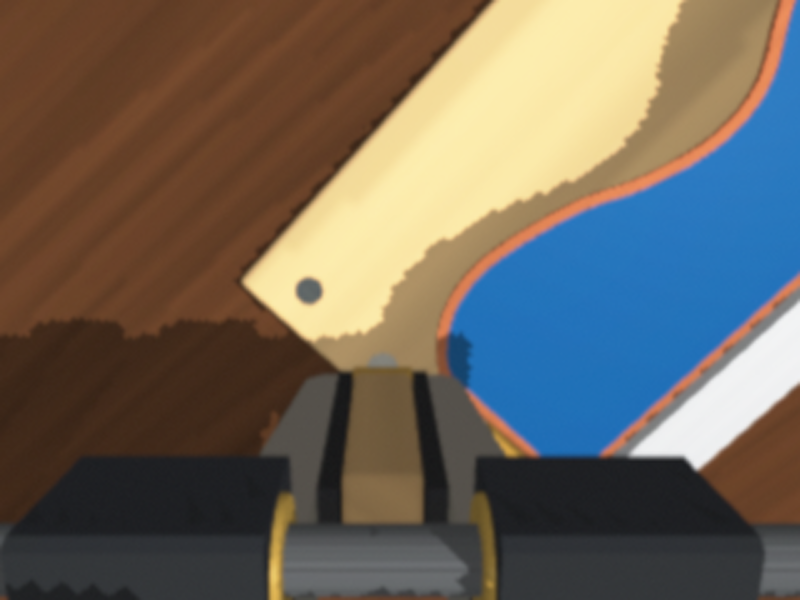

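```bash
cat > dev.py <<'E'
from h import *
from scipy.ndimage import map_coordinates, gaussian_filter1d
def dev(c,S):
    "offset (m, outward) of the blue/foil border from the drawn edge, along the normals"
    im=c["pixels"].astype(float);g=im[:,:,0]-im[:,:,2]
    t=np.arange(-.012,.008,.0001);out=[]
    for s in S:
        p,n=path(s);p=p-.005*n
        uv=pj(c,np.c_[p+t[:,None]*n,np.full(len(t),.0454)])
        v=map_coordinates(g,[uv[:,1],uv[:,0]],order=1,cval=0)
        k=np.where((v[:-1]>30)&(v[1:]<=30))[0]
        out.append(t[k[-1]]if len(k) else np.nan)
    return np.array(out)
E
python3 - <<'E'
from dev import *
np.set_printoptions(precision=2,suppress=True,linewidth=150)
S=np.arange(0,L,.004)
a=dev(np.load("w_rest.npy",allow_pickle=True).item(),S)
b=dev(bot.read_camera("wrist"),S)
d=dev(bot.read_camera("top"),S)
print(np.c_[S,a,b,d]*1e3)
E
```

```text
[[  0.    nan  -4.    nan]
 [  4.    nan  -1.3   nan]
 [  8.   -1.1  -0.2   nan]
 [ 12.   -0.2   0.4   nan]
 [ 16.    0.5   0.9   nan]
 [ 20.    0.6   1.1  -3.5]
 [ 24.    0.5   1.1  -1.7]
 [ 28.    0.3   0.8  -1.5]
 [ 32.   -0.2   0.4  -2.1]
 [ 36.   -0.7  -0.3  -2.6]
 [ 40.   -1.3  -0.9  -3.1]
 [ 44.   -2.   -1.6  -3.5]
 [ 48.   -2.6  -2.2  -4.3]
 [ 52.   -2.9  -2.7  -4.6]
 [ 56.   -3.3  -2.9  -4.9]
 [ 60.   -3.3  -3.   -5. ]
 [ 64.   -3.3  -2.9  -4.8]
 [ 68.   -2.7  -2.6  -4.4]
 [ 72.   -2.3  -2.1  -4.7]
 [ 76.   -1.8  -1.6   nan]
 [ 80.   -1.4  -1.1   nan]
 [ 84.   -0.7  -0.5   nan]
 [ 88.   -0.    0.1   nan]
 [ 92.    0.4   0.6   nan]
 [ 96.    0.6   0.9   nan]
 [100.    0.5   0.9  -5.1]
 [104.    0.3   0.7  -0.6]
 [108.   -0.2   0.4  -1.2]
 [112.   -0.5  -0.2  -2.4]
 [116.   -1.2  -0.8  -3.1]
 [120.   -1.8  -1.2  -3.8]
 [124.   -2.3  -1.9  -4.5]
 [128.   -2.7  -2.3  -4.8]
 [132.   -3.1  -2.6  -5.3]
 [136.   -3.4  -2.8  -5.6]
 [140.   -3.5  -2.8  -5.9]
 [144.   -3.4  -2.6  -6. ]
 [148.   -2.8  -2.2  -5.6]
 [152.   -2.3  -1.6  -4.8]
 [156.   -1.5  -0.9  -3.8]
 [160.   -0.8  -0.3  -3.2]
 [164.   -0.2   0.3  -2.7]
 [168.    0.2   0.8  -2.1]
 [172.    0.4   1.   -1.7]
 [176.    0.5   1.   -1.6]
 [180.    0.4   0.7  -1.7]
 [184.   -0.    0.3  -1.9]
 [188.   -0.7  -0.5  -3.1]
 [192.    nan   nan -10.7]]
```

```bash
cat > tp.py <<'E'
from dev import *
from scipy.optimize import curve_fit
import os,pickle
if os.path.exists("tp.pkl"): S,C,N,fit=pickle.load(open("tp.pkl","rb"))
else:
    S0=np.arange(.008,.189,.002);b=dev(bot.read_camera("wrist"),S0)
    f=lambda s,a,m,A,w,p:a+m*s+A*np.sin(w*s+p)
    fit,_=curve_fit(f,S0,b,[-.0009,0,.002,2*np.pi/.076,0]);print("fit",fit,"rms",np.std(b-f(S0,*fit)))
    S=np.linspace(0,L,400);Q=np.array([np.r_[path(s)] for s in S]);n=Q[:,2:]
    E=Q[:,:2]-.005*n+(f(S,*fit)+.0015)[:,None]*n
    T=np.gradient(gaussian_filter1d(E,3,axis=0,mode="nearest"),axis=0);N=np.c_[-T[:,1],T[:,0]];N/=np.linalg.norm(N,axis=1)[:,None]
    C=E+.005*N                       # nose-centre path, outward normals N
    pickle.dump((S,C,N,fit),open("tp.pkl","wb"))
def at(s):
    n=np.array([np.interp(s,S,N[:,i]) for i in (0,1)]);n/=np.linalg.norm(n)
    return np.array([np.interp(s,S,C[:,i]) for i in (0,1)]),n
def go(s,e,v=.02,z=.0717):
    p,n=at(s);p=p+e*n;bot.line_to([p[0],p[1],z],down(np.arctan2(-n[1],-n[0])),max_speed=v);return n
def fn(n,k=3):
    v=[]
    for i in range(k):
        v.append(np.dot(np.array(bot.current_contact_force())[:2],n))
        if i<k-1: bot.hold(.02)
    return np.mean(v)
E
python3 - <<'E'
from tp import *
np.set_printoptions(precision=4,suppress=True)
s=.004
print(at(0),at(s),at(L))
c0=bot.current_clock()
n=go(s,.008,.05);b=fn(n,4);print("bias",b,bot.current_clock()-c0,bot.current_ee_pos())
e=.005;n=go(s,e);log=[]
while e>-.007:
    e-=.0004;go(s,e);F=fn(n,2);log.append((round(e*1e3,2),round(F,2)))
    if F>2.5: break
print(log,bot.current_contact_force(),bot.current_clock())
E
```

```text
fit [-1.01571207e-03  6.89407634e-05  1.95595173e-03  8.21046273e+01
 -2.24278044e-01] rms 0.00013595588528652467
(array([ 0.5605, -0.1038]), array([-0.5118, -0.8591])) (array([ 0.5568, -0.1016]), array([-0.5556, -0.8314])) (array([0.5277, 0.0787]), array([-0.9605,  0.2782]))
bias 0.2894322552679731 0.3332999999999995 [ 0.5523 -0.1083  0.0717]
[(4.6, np.float64(-0.17)), (4.2, np.float64(-0.18)), (3.8, np.float64(-0.0)), (3.4, np.float64(-0.27)), (3.0, np.float64(0.39)), (2.6, np.float64(-0.25)), (2.2, np.float64(0.31)), (1.8, np.float64(0.72)), (1.4, np.float64(0.89)), (1.0, np.float64(0.67)), (0.6, np.float64(0.47)), (0.2, np.float64(1.63)), (-0.2, np.float64(3.21))] [-3.0561 -2.6395  0.6371] 18.2667
```

```bash
python3 - <<'E'
from tp import *
s=.004;e=-.0002;n=at(s)[1];log=[]
while e>-.006:
    F=fn(n,3);log.append((round(e*1e3,2),round(F,2)))
    if F>5.3: break
    e-=.0003 if F<3.5 else .00015;go(s,e)
print(log,bot.current_contact_force(),bot.current_clock(),bot.current_grip_force());open("e.txt","w").write(str(e))
E
```

```text
[(-0.2, np.float64(3.79)), (-0.35, np.float64(4.86)), (-0.5, np.float64(4.94)), (-0.65, np.float64(5.21)), (-0.8, np.float64(6.65))] [-4.30609482 -4.57962912  1.41407705] 19.4333 60.00019669532776
```

```bash
cat > slide.py <<'E'
from tp import *
import sys
s,end=float(sys.argv[1]),float(sys.argv[2]);e=float(open("e.txt").read());log=[];n=at(s)[1];F=fn(n,3)
K=4.5
while s<end-1e-6:
    if 3.8<F<8.2: s=min(s+.0018,end); g=.35
    else: g=.7
    e+=np.clip((F-6)/K*1e-3*g,-.0006,.0006)
    n=go(s,e);F=fn(n,3)
    log.append((round(s*1e3,1),round(e*1e3,2),round(F,1)))
open("e.txt","w").write(str(e))
print(*log);print(bot.current_contact_force(),n,bot.current_clock(),bot.current_ee_pos())
E
python3 slide.py .004 .03
```

```text
(5.8, np.float64(-0.76), np.float64(6.0)) (7.6, np.float64(-0.77), np.float64(7.0)) (9.4, np.float64(-0.69), np.float64(6.4)) (11.2, np.float64(-0.65), np.float64(6.8)) (13.0, np.float64(-0.59), np.float64(6.6)) (14.8, np.float64(-0.55), np.float64(6.2)) (16.6, np.float64(-0.53), np.float64(6.1)) (18.4, np.float64(-0.52), np.float64(6.2)) (20.2, np.float64(-0.51), np.float64(6.1)) (22.0, np.float64(-0.5), np.float64(5.6)) (23.8, np.float64(-0.53), np.float64(5.3)) (25.6, np.float64(-0.58), np.float64(5.6)) (27.4, np.float64(-0.61), np.float64(5.4)) (29.2, np.float64(-0.66), np.float64(5.2)) (30.0, np.float64(-0.72), np.float64(4.8))
[-4.76990033 -1.79637249 -0.62869191] [-0.96663165 -0.25617037] 23.8 [ 0.5384126  -0.07662154  0.07106149]
```

```bash
sed -i 's/g=.35/g=.5/' slide.py; python3 slide.py .03 .11
```

```text
(31.8, np.float64(-0.81), np.float64(5.3)) (33.6, np.float64(-0.89), np.float64(5.1)) (35.4, np.float64(-0.98), np.float64(5.4)) (37.2, np.float64(-1.05), np.float64(5.0)) (39.0, np.float64(-1.17), np.float64(5.4)) (40.8, np.float64(-1.23), np.float64(5.7)) (42.6, np.float64(-1.26), np.float64(5.1)) (44.4, np.float64(-1.36), np.float64(5.9)) (46.2, np.float64(-1.38), np.float64(5.6)) (48.0, np.float64(-1.42), np.float64(5.2)) (49.8, np.float64(-1.51), np.float64(4.7)) (51.6, np.float64(-1.65), np.float64(5.7)) (53.4, np.float64(-1.69), np.float64(5.7)) (55.2, np.float64(-1.72), np.float64(5.4)) (57.0, np.float64(-1.79), np.float64(5.9)) (58.8, np.float64(-1.8), np.float64(5.7)) (60.6, np.float64(-1.84), np.float64(5.4)) (62.4, np.float64(-1.91), np.float64(6.2)) (64.2, np.float64(-1.89), np.float64(5.5)) (66.0, np.float64(-1.95), np.float64(6.2)) (67.8, np.float64(-1.93), np.float64(6.1)) (69.6, np.float64(-1.92), np.float64(5.9)) (71.4, np.float64(-1.94), np.float64(5.4)) (73.2, np.float64(-2.0), np.float64(6.1)) (75.0, np.float64(-1.99), np.float64(6.0)) (76.8, np.float64(-2.0), np
[... 242 characters left out ...]
at64(-2.17), np.float64(5.7)) (89.4, np.float64(-2.2), np.float64(5.5)) (91.2, np.float64(-2.26), np.float64(5.6)) (93.0, np.float64(-2.3), np.float64(5.7)) (94.8, np.float64(-2.33), np.float64(6.1)) (96.6, np.float64(-2.32), np.float64(6.3)) (98.4, np.float64(-2.28), np.float64(5.6)) (100.2, np.float64(-2.33), np.float64(6.3)) (102.0, np.float64(-2.29), np.float64(6.0)) (103.8, np.float64(-2.29), np.float64(6.3)) (105.6, np.float64(-2.26), np.float64(5.8)) (107.4, np.float64(-2.28), np.float64(6.1)) (109.2, np.float64(-2.27), np.float64(5.9)) (110.0, np.float64(-2.29), np.float64(6.1))
[-5.73678496 -0.54273077 -0.44012051] [-0.99619507  0.08715147] 36.5917 [0.55209631 0.0023208  0.07038421]
```

```bash
python3 slide.py .11 .187
```

```text
(111.8, np.float64(-2.29), np.float64(6.3)) (113.6, np.float64(-2.26), np.float64(6.1)) (115.4, np.float64(-2.25), np.float64(6.5)) (117.2, np.float64(-2.19), np.float64(6.5)) (119.0, np.float64(-2.13), np.float64(5.8)) (120.8, np.float64(-2.15), np.float64(6.6)) (122.6, np.float64(-2.09), np.float64(6.2)) (124.4, np.float64(-2.07), np.float64(6.7)) (126.2, np.float64(-1.99), np.float64(7.2)) (128.0, np.float64(-1.86), np.float64(6.3)) (129.8, np.float64(-1.82), np.float64(6.4)) (131.6, np.float64(-1.78), np.float64(6.1)) (133.4, np.float64(-1.77), np.float64(7.0)) (135.2, np.float64(-1.66), np.float64(6.3)) (137.0, np.float64(-1.63), np.float64(6.9)) (138.8, np.float64(-1.53), np.float64(6.1)) (140.6, np.float64(-1.53), np.float64(5.7)) (142.4, np.float64(-1.56), np.float64(6.5)) (144.2, np.float64(-1.51), np.float64(6.2)) (146.0, np.float64(-1.48), np.float64(6.3)) (147.8, np.float64(-1.45), np.float64(6.5)) (149.6, np.float64(-1.39), np.float64(5.5)) (151.4, np.float64(-1.45), np.float64(5.8)) (153.2, np.float64(-1.48), np.float64(6.1)) (155.0, np.float64(-1.47), np.float64(6.2)) 
[... 198 characters left out ...]
51), np.float64(5.7)) (165.8, np.float64(-1.54), np.float64(5.1)) (167.6, np.float64(-1.64), np.float64(5.6)) (169.4, np.float64(-1.68), np.float64(5.6)) (171.2, np.float64(-1.72), np.float64(5.7)) (173.0, np.float64(-1.76), np.float64(5.1)) (174.8, np.float64(-1.86), np.float64(6.0)) (176.6, np.float64(-1.85), np.float64(5.2)) (178.4, np.float64(-1.94), np.float64(5.0)) (180.2, np.float64(-2.05), np.float64(5.7)) (182.0, np.float64(-2.09), np.float64(5.2)) (183.8, np.float64(-2.17), np.float64(5.2)) (185.6, np.float64(-2.27), np.float64(5.2)) (187.0, np.float64(-2.35), np.float64(5.8))
[-5.72969573  0.53546345 -0.27653695] [-0.98407006  0.17778112] 48.8083 [0.52603407 0.07329463 0.07047974]
```

```bash
python3 slide.py .187 .1905; python3 - <<'E'
from tp import *
e=float(open("e.txt").read())
n=go(.1905,e+.004,.02);go(.1905,e+.02,.06)
p=bot.current_ee_pos();bot.line_to([p[0],p[1],.16],max_speed=.15)
P=np.array([.4747,-.3756,.047]);r=down(.395)
bot.goto(P+[0,0,.12],r);bot.line_to(P+[0,0,.06],r,max_speed=.08)
print(bot.current_clock(),bot.current_ee_pos(),bot.current_contact_force())
c=bot.read_camera("wrist");h=np.load("w_held.npy",allow_pickle=True).item()
cv2.imwrite("pics/cmp.png",np.hstack([cv2.resize(x["pixels"][170:300,190:320],None,fx=3,fy=3,interpolation=cv2.INTER_CUBIC) for x in (h,c)]))
E
```

```text
(188.8, np.float64(-2.38), np.float64(5.0)) (190.5, np.float64(-2.49), np.float64(6.0))
[-6.0689426   1.24573918 -1.19926582] [-0.9679725   0.25105624] 49.4083 [0.52694024 0.07721364 0.07044746]
53.4917 [ 0.47498887 -0.37599683  0.10756916] [-0.36537602  0.39721412  0.00237006]
```

View pics/cmp.png

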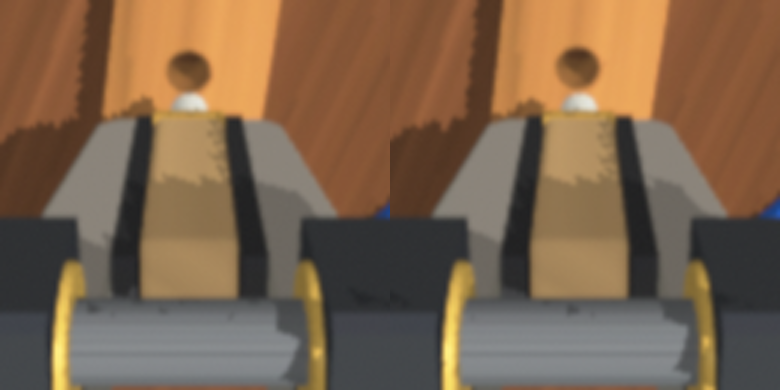

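The stick sits in the gripper exactly as it did before the rub, and the hole is in line, so I'm inserting it now.

```bash
python3 - <<'E'
from h import *
np.set_printoptions(precision=3,suppress=True)
P=np.array([.4747,-.3756,.047])
for dz,v in ((.03,.05),(.02,.04),(.008,.03),(.002,.02),(.0006,.01)):
    bot.line_to(P+[0,0,dz],max_speed=v);f=np.array(bot.current_contact_force());print(dz,f,bot.current_ee_pos(),bot.current_clock())
    if np.linalg.norm(f)>10: print("STOP");break
else:
    dz=.0006
    while dz>-.002 and f[2]<3:
        dz-=.0004;bot.line_to(P+[0,0,dz],max_speed=.01);f=np.array(bot.current_contact_force())
    print(dz,f,bot.current_clock())
E
```

```text
0.03 [ 0.553  0.332 -0.83 ] [ 0.475 -0.376  0.077] 54.2917
0.02 [ 0.342 -0.493 -1.246] [ 0.474 -0.375  0.067] 54.6917
0.008 [ 0.153 -0.213 -0.712] [ 0.475 -0.376  0.055] 55.2417
0.002 [-0.293 -0.12  -0.313] [ 0.475 -0.376  0.049] 55.6917
0.0006 [ 0.202 -0.099 -0.876] [ 0.475 -0.376  0.048] 55.9833
-0.0006000000000000001 [-1.653  1.027  6.027] 56.7333
```

Shoulder contact is felt. Releasing the stick, backing off and checking.

```bash
python3 - <<'E'
from h import *
P=np.array([.4747,-.3756,.047])
bot.set_gripper(.35,20);bot.set_gripper(1.0);bot.line_to(P+[0,0,.09],max_speed=.12)
bot.goto([.44,-.25,.27],down(.25))
c=bot.read_camera("wrist");a=bot.read_camera("top")
print(bot.current_clock(),bot.current_contact_force())
cv2.imwrite("pics/end.png",np.hstack([cv2.resize(c["pixels"],(400,300)),cv2.resize(a["pixels"][110:230,160:400],(400,200))[:,:].repeat(1,0)if 0 else cv2.resize(a["pixels"][100:250,170:370],(400,300),interpolation=cv2.INTER_CUBIC)]))
E
```

```text
59.9167 [ 0.64701072  0.12926959 -0.1583496 ]
```

View pics/end.png

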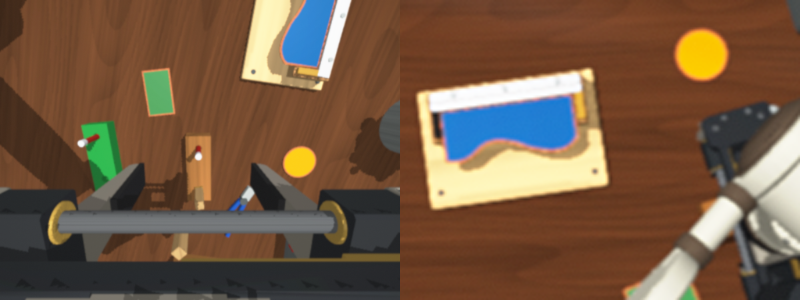

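The picture shows the stick upright in the wooden block at (199,197), the glass pushed home against the fence in its rest, and the bystanders where they were.

```bash
python3 -c "
from workcell import bot
print(bot.job_done(),bot.current_clock())"
```

```text
the job is handed in; nothing more can be done
the job is handed in; nothing more can be done
```

I rubbed the wavy edge from about 4 mm in at the brass-stop end to about 2 mm short of the far end in 30 s, reading 4.7–7.2 N throughout (at the gripper's 60 N maximum, not 80 N), put the stick back in its hole down to the shoulder with the glass in its rest, and handed the job in at about 60 s; no verdict was returned.

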